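# Fasten the lamp cover and reset the light unit

## Task

The light unit's lamp cover is on, but its captive screw is still loose: push the wing knob down and turn it clockwise as far as it goes, so that it catches and stays down. Then take the probe (the tool with the straight handle) from the stand, press the recessed reset button fully in with its tip, and put the probe back upright in its hole in the stand, collar resting on the stand. Touch the button with nothing but the probe, and leave everything else where it is.

Things in the scene. Friction and masses are not known exactly. Their poses are not given: they have to be found in the camera images.
- unit: white light unit, a fixed box 180 (its x) x 250 (its y) x 80 mm high; origin under its centre, x to its far side, y to its left seen from the robot. On top: an aluminium lamp cover (its top at 84 mm) with the wing knob at the unit's (-20, 65) mm, and a grey collar with the recessed button at (-20, -70) mm
- knob_top (a point): centre of the top of the steel wing knob. Its wing is an upright bar 42 mm long (frame's x), 12 mm thick (y), 24 mm high on a round flange 44 mm across, 6 mm thick. Knob up: wing top 136 mm, flange top 112 mm above the bench. Below, a 14 mm sprung shaft enters a 40 mm boss (top at 96 mm). Pinch the wing from above, across its thickness; fingertips may bear on the flange
- knob_in (a joint): how far the knob is pushed down, m: 0 = up on its spring (3 N to start), 0.009 = bottom (7.5 N). The screw catches under its thread only if at least about 0.005 down when the turn passes about 0.5 rad (pushed less, it jams there); keep it 0.007 to 0.0085 down while turning. Once home, the thread holds it about 0.006 down when let go
- knob_turn (a joint): how far the wing knob is turned clockwise seen from above, rad: 0 to 1.6 (hard stop, fully fastened). It starts between 0 and 0.3 and has slight friction (0.07 N m). The wing lies along the unit's x at 0
- reset_button (a joint): how far the recessed reset button is pressed, m: 0 = out, 0.005 = fully in; sprung, 1.4 N to start and 4.9 N fully in
- button_top (a point): centre of the top of the black round button cap, 11 mm across; 86 mm above the bench when out. It sits 12 mm deep inside a round grey collar (hole 15 mm across, 26 mm outside) and goes straight down
- collar_mouth (a point): centre of the collar's mouth, 98 mm above the bench
- probe: steel shaft 8 mm across, 60 mm long, blunt tip; then a collar 20 mm across, 4 mm thick; then a straight plain black handle, 14 x 14 mm square, 58 mm long; 40 g. Origin at the tip, z towards the handle. Starts upright in either hole of the stand, collar resting on it: tip 5 mm, handle 69 to 127 mm above the bench. Handle flats within 0.2 rad of the stand's x and y at the start
- stand: grey fixed tool stand, a block 50 (its x) x 130 (its y) x 65 mm high; origin under its centre. Two upright 13 mm through holes, with 2 mm chamfers, at its y = +35 and -35 mm
- stand_hole0 (a point): mouth of the hole at the stand's y = +35 mm, 65 mm above the bench
- stand_hole1 (a point): mouth of the hole at the stand's y = -35 mm, 65 mm above the bench
- pestle: the other tool in the stand: same steel shaft and collar as the probe, but a short thin stem with a 26 mm ball on top; stays where it is; origin at its tip
- small_dish: covered glass dish, 52 mm across, 12 mm high, lying on the light unit's top; bystander; origin under its centre
- petri: covered glass dish, 94 mm across, 15 mm high, on the bench; bystander; origin under its centre
- forceps: steel forceps, 125 mm long, 8 mm high, lying on the bench; bystander; origin under its middle
- slide_box: closed plastic slide box 87 x 37 x 32 mm high; bystander; origin under its centre
- bottle: brown glass bottle, 60 mm across, 130 mm high; bystander; origin under its centre
- jar: clear glass jar, 60 mm across, 75 mm high; bystander; origin under its centre
- mortar: white ceramic bowl, 80 mm across, 40 mm high; bystander; origin under its centre
Things that resemble listed ones, but are neither listed nor needed, are in the scene too. Leave any green, purple or red look-alike of the stand alone.

How it is judged:
On the way, in this order (a step that is already met when the one before it is completed fails the run):
1. the wing knob is pushed in and turned clockwise home (value of joint knob_turn above 1.3 rad and value of joint knob_in above 0.0045 m), for 0.2 s.
2. the reset button is pressed in with the probe's tip, the knob fastened (all of step 1 and value of joint reset_button above 0.0038 m and distance between probe and button_top below 0.008 m), for 0.1 s.
At the end, for the whole second after the job is handed in: The wing knob is turned at least 1.3 of its 1.6 rad and stays 4.5 mm or more down by itself; the button is out again; the probe stands still and upright (within 0.12 rad) in a hole of the stand, tip within 8 mm of the hole's axis and under 9 mm above the bench (all of step 1 and value of joint reset_button below 0.001 m and (horizontal distance between probe and stand_hole0 below 0.008 m or horizontal distance between probe and stand_hole1 below 0.008 m) and height (world z) of probe below 0.009 m and angle between probe's own z axis and vertical below 0.12 rad and linear speed of probe below 0.02 m/s); the robot touches nothing.
It fails at once if the button is pressed with something other than the probe's tip (value of joint reset_button above 0.002 m and distance between probe and button_top above 0.01 m).
It fails at once if a bystander or the other tool is moved by more than 30 mm (distance of any of pestle, small_dish, petri, forceps, slide_box, bottle, jar, mortar from where it was at the start of the episode above 0.03 m).
It also fails if it takes over 66 s, if anything falls off the work surface, if the arm or the gripper's body presses on something with over 40 N, if the wrist force passes 120 N, or if a joint passes its speed limit or range.

## Robot

A 6-joint arm with a two-finger parallel gripper is mounted at the origin on the work surface. World frame = base frame: x ahead of the robot, y to its left, z up, the work surface at z = 0. Lengths are in m, angles in rad, forces in N, time in s.
With the tool pointing down it reaches from about 0.375 to 0.9 m from the base axis. Payload 3.1 kg.
Tool frame: the origin (TCP) lies midway between the tips of the shut fingers; the grasp point (between the pads) lies 19 mm behind it; z points along the fingers, x is the direction in which the jaws open and shut, and the axes are right-handed (so a half turn about z gives the same grasp; the last joint's range is limited). The gripper opens to 85 mm and grips with 20 to 120 N. Pads are 22 mm wide; open, the fingers measure 114 mm over their backs; the gripper's body (76 mm by 85 mm) begins 54 mm behind the grasp point. The pads swing forward as they close: fully open they stand 13 mm farther back than shut.
Start: joints at [-1.393, 0.527, 1.433, -0, 1.181, -0.178], TCP at [0.218, -0.586, 0.198] pointing down, gripper open.
Joint ranges: [-3.08, 3.08], [-0.75, 2.2], [0.22, 2.44], [-1.43, 4.57], [0, 2.65], [-2.85, 2.85]. Speed limits (rad/s): [2.79, 2.79, 3.14, 3.14, 3.14, 3.14].

## Interface

Orientations are given as a unit quaternion [x, y, z, w].
In Python, from station import * gives the robot as it stands.
- The arm moves only by the tool servo_tool, never from a script. Its argument "targets" is a list of rows, each a list of 6 numbers: the shift along the tool's x, y, z in mm, then the turn, a rotation vector about the tool's x, y, z in degrees. A call has 1 to 10 rows; each row is the pose to reach, as a shift and turn from the pose commanded when the call began, along the tool's axes at that moment; what a row does not reach only later rows make up. A row lasts 1/8 s, in which the tool goes at most 62.5 mm and 10.7 degrees, less where a joint would pass 70% of its speed; a pose out of reach is approached as far as the arm can. A call with a gripper value outside its range is refused whole. "gripper" is the finger opening in mm, from 0 to 85.4, set as the call begins (left out, the last holds). The fingers move at their own pace and stop on an object; "newtons" is the grip in N (left out, the last holds). Time passes only in rows, so rows that repeat a pose let the fingers close. It gives the time, the measured TCP pose, the force and the opening at its end, in the units of the state.
- sense(): the state, without advancing time (a new reading comes with each control period).
- snapshot(name): name is "scene" or "top" or "wrist"; returns a dict with "color" (420x560x3 uint8, red, green, blue), "vfov" (degrees; the focal length in pixels is half the picture's height over the tangent of half this angle, whatever the lens; pixels are square), "cx", "cy" (the principal point, pixels), "D" ([k1, k2, p1, p2, k3] as OpenCV has them; the pictures are not rectified), "R" (3x3) and "t" (3): a world point X has camera coordinates R X + t. Camera axes: x right, y down, z forward; pixel columns grow to the right and rows downward; lengths in m; the calibration is good to about 2 mm. A picture is of the moment at which its call begins. There is no depth.
- sign_off(): hands the job in, once; it reports no verdict.
The state is a dict: "t": time; "q": joint angles; "qd": joint speeds; "tau": joint torques, N m; "tcp_pos": TCP position; "tool_rot": TCP orientation; "force": force on the tool from outside, world axes, zero at the start; "ft_torque": the same for the moment, N m; "finger_gap": opening from 0.0 (shut) to 1.0 (fully open).
Only numpy, scipy, OpenCV 4.12 (cv2) and the standard library are available. Lean on these libraries where they do the work, as an engineer would, in place of code of your own. Each camera call takes 0.05 s, during which the arm holds its last target. There are 200 camera calls.

## Working session

There is one attempt and no reset: what is moved stays moved. The work goes in short steps, Python scripts to look and compute and a tool call to move; the robot and the scene stay as the last step left them, time stands still between calls to the robot, and variables do not carry over. Pictures are saved under pics/ and viewed, about 8 in all and at most 12, crops included, and the job is handed in when it is done.

Besides the shell and the picture viewer there is one more tool, called after "Request:" as name([rows], argument=value, ...), one row to a line, values as JSON. servo_tool: Moves the arm, as the interface text tells. Its arguments: {"type":"object","properties":{"targets":{"type":"array","items":{"type":"array","items":{"type":"number"}}},"gripper":{"type":"number"},"newtons":{"type":"number"}},"required":["targets"]}

```bash
mkdir -p pics; cat > h.py <<'E'
from station import *
import numpy as np, cv2
from scipy.spatial.transform import Rotation as Rn
def K(s):
    f=s["color"].shape[0]/2/np.tan(np.radians(s["vfov"])/2)
    return np.array([[f,0,s["cx"]],[0,f,s["cy"]],[0,0,1]])
def ray(s,uv):
    p=cv2.undistortPoints(np.array([[uv]],float),K(s),np.array(s["D"],float))[0,0]
    R=np.array(s["R"]);t=np.array(s["t"])
    return -R.T@t, R.T@np.array([p[0],p[1],1])
def onz(s,uv,z):
    c,d=ray(s,uv); return c+d*(z-c[2])/d[2]
def proj(s,X):
    r,_=cv2.Rodrigues(np.array(s["R"],float))
    return cv2.projectPoints(np.array(X,float).reshape(-1,3),r,np.array(s["t"],float),K(s),np.array(s["D"],float))[0].reshape(-1,2)
def save(s,n,crop=None,k=1):
    im=s["color"][:,:,::-1]
    if crop: im=im[crop[1]:crop[3],crop[0]:crop[2]]
    cv2.imwrite(f"pics/{n}.png",cv2.resize(im,None,fx=k,fy=k,interpolation=cv2.INTER_CUBIC))
E
python3 - <<'E'
from h import *
import pickle
S={n:snapshot(n) for n in("scene","top","wrist")}
pickle.dump(S,open("s0.pkl","wb"))
for n,s in S.items():
    save(s,n); print(n,s["vfov"],-np.array(s["R"]).T@s["t"],s["D"])
print(sense())
E
```

```text
scene 50.835970120936445 [1.52187324 0.22659476 0.99085795] [0.03849081 0.         0.         0.         0.        ]
top 51.41060852965559 [ 0.26441032 -0.10737816  1.68342466] [0.04701556 0.         0.         0.         0.        ]
wrist 71.16681942188742 [ 0.2802652  -0.56195016  0.37290483] [0.01707407 0.         0.         0.         0.        ]
{'t': 0.15, 'q': array([-1.39252322e+00,  5.28267202e-01,  1.43362883e+00,  6.51627021e-06,
        1.18141567e+00, -1.78490237e-01]), 'qd': array([-0.00207498, -0.0033179 , -0.0047262 ,  0.00179533,  0.00124786,
        0.00061463]), 'tau': array([-2.49469449e-04, -4.42742836e+01, -1.78277439e+01, -1.71322458e-04,
        5.64252652e-03, -1.80447887e-05]), 'tcp_pos': array([ 0.21820059, -0.58501237,  0.19734289]), 'tool_rot': array([ 8.21352511e-01, -5.70420296e-01, -6.05577088e-04, -6.09970337e-04]), 'force': array([-0.55105773,  0.30676057, -0.08803357]), 'ft_torque': array([-0.06045355, -0.01477714, -0.02291973]), 'finger_gap': 0.9986835904288212}
```

View pics/top.png

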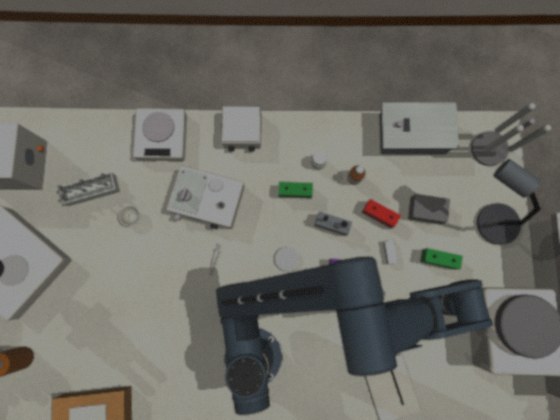

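View pics/scene.png

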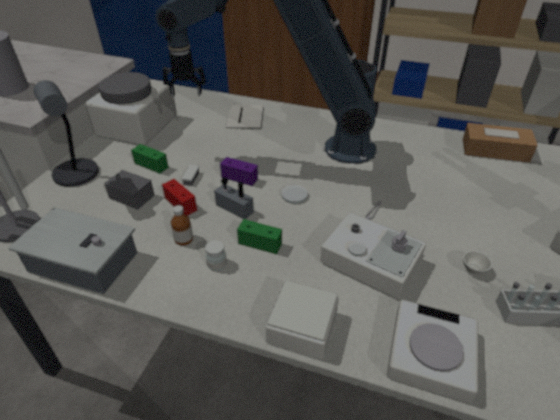

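The top view shows the unit at about (205,197), the grey stand at (333,222) with two tools, and the arm at lower right. The scene view shows the unit at (373,253) and the stand at (234,202).

```bash
python3 - <<'E'
from h import *
import pickle
S=pickle.load(open("s0.pkl","rb"))
def c(n,x,y,w=95,h=72,k=4.2):
    im=S[n]["color"][y:y+h,x:x+w,::-1]; return cv2.resize(im,(400,300),interpolation=cv2.INTER_CUBIC)
im=np.vstack([np.hstack([c("top",158,160),c("top",290,186)]),np.hstack([c("scene",320,212,108,81),c("scene",190,155)])])
cv2.imwrite("pics/crops.png",im)
E
```

```text
(no output)
```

View pics/crops.png

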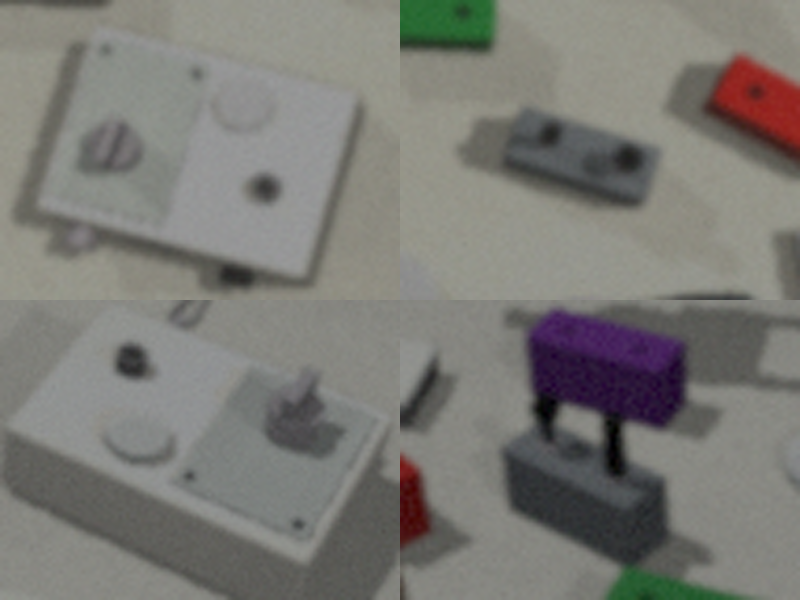

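Upper crops: the unit's top corners are clear, with the knob at crop (110,147) and its wing, and the button collar at (263,187). The stand's tools are at (550,132) and (628,155). In the scene crop the right tool (613,445) looks like the straight handle, and the left one has the ball.

```bash
python3 - <<'E'
from h import *
import pickle
s=pickle.load(open("s0.pkl","rb"));w=s["wrist"];q=s["top"];c=s["scene"]
T=lambda x,y,ox,oy,kx=95/400,ky=72/300:((x+.5)*kx+ox-.5,(y+.5)*ky+oy-.5)
C=[onz(q,T(*p,158,160),.08)[:2] for p in[(95,28),(360,95),(310,283),(38,212)]]
C=np.array(C);print(C.round(4)); ctr=C.mean(0)
yv=(C[0]-C[1]+C[3]-C[2]);yaw=np.arctan2(-yv[0],yv[1]);print("unit",ctr,yaw,np.linalg.norm(C[0]-C[1]),np.linalg.norm(C[1]-C[2]))
R=np.array([[np.cos(yaw),-np.sin(yaw)],[np.sin(yaw),np.cos(yaw)]])
print("knob",ctr+R@[-.02,.065],"btn",ctr+R@[-.02,-.07])
print("knob direct",onz(q,T(110,147,158,160),.125),"collar",onz(q,T(263,187,158,160),.098))
S=np.array([onz(q,T(x-400,y,290,186),.065)[:2] for x,y in[(528,108),(660,147),(640,198),(508,158)]]);print(S, S.mean(0))
for x,y in[(550,132),(628,155)]:print("tool",onz(q,T(x-400,y,290,186),.12))
Rt=np.array(w["R"]);tr=Rn.from_quat(sense()["tool_rot"]).as_matrix();print("cam in tool",tr.T@(-Rt.T@w["t"]-sense()["tcp_pos"]),"\n",(tr.T@Rt.T).round(3)); print(tr.round(3))
E
```

```text
[[0.698  0.2823]
 [0.6377 0.043 ]
 [0.4662 0.0829]
 [0.5283 0.3242]]
unit [0.58255303 0.18308977] -0.2492945574215056 0.24677913906425844 0.1760141744193811
knob [0.57920812 0.25101481] btn [0.54590087 0.1201881 ]
knob direct [0.57883744 0.2533705  0.125     ] collar [0.54925131 0.12430381 0.098     ]
[[ 0.5312354  -0.2471893 ]
 [ 0.49669908 -0.364021  ]
 [ 0.45057007 -0.34544278]
 [ 0.4856237  -0.22909876]] [ 0.49103206 -0.29643796]
tool [ 0.5011835  -0.26118053  0.12      ]
tool [ 0.48157825 -0.32778421  0.12      ]
cam in tool [-0.00023135 -0.06626547 -0.17554119] 
 [[ 1.     0.001 -0.001]
 [-0.001  0.965  0.262]
 [ 0.001 -0.262  0.965]]
[[ 0.349 -0.937 -0.   ]
 [-0.937 -0.349  0.002]
 [-0.002 -0.    -1.   ]]
```

Request:
servo_tool([
  [0, 0, -50, 0, 0, 0],
  [-50, -45, -90, 0, 0, -10],
  [-95, -90, -100, 0, 0, -20],
  [-140, -130, -100, 0, 0, -30],
  [-185, -175, -100, 0, 0, -40],
  [-225, -215, -100, 0, 0, -50],
  [-270, -260, -100, 0, 0, -60],
  [-315, -300, -100, 0, 0, -68],
  [-330, -315, -100, 0, 0, -68],
  [-330, -315, -100, 0, 0, -68],
])

```text
t: 1.4
tcp_pos: [0.3983, -0.1644, 0.298]
tool_rot: [1.0, -0.012, -0.0, -0.0]
force: [0.5, -0.4, 0.1]
finger_gap: 1.004
```

Request:
servo_tool([
  [20, -50, 0, 0, 0, -8],
  [40, -100, 0, 0, 0, -16],
  [62, -150, 0, 0, 0, -25],
  [84, -205, 0, 0, 0, -34],
  [106, -260, 0, 0, 0, -43],
  [128, -315, 0, 0, 0, -52],
  [150, -370, 0, 0, 0, -61],
  [171, -419, 0, 0, 0, -67],
  [171, -419, 0, 0, 0, -67],
  [171, -419, 0, 0, 0, -67],
])

```text
t: 2.65
tcp_pos: [0.5806, 0.2464, 0.2973]
tool_rot: [0.842, 0.54, -0.001, 0.0]
force: [-0.3, -0.8, 0.7]
finger_gap: 1.0
```

```bash
python3 - <<'E'
from h import *
import pickle
w=snapshot("wrist");q=snapshot("top");pickle.dump((w,q,sense()),open("s1.pkl","wb"))
save(w,"w1",k=1.4); print(sense()["q"].round(3),sense()["tcp_pos"],Rn.from_quat(sense()["tool_rot"]).as_matrix()[:,0])
print(proj(w,[.579,.251,.136])*1.4,proj(w,[.546,.120,.098])*1.4)
E
```

```text
[ 2.240e-01  4.450e-01  1.291e+00 -1.000e-03  1.406e+00 -9.160e-01] [0.58042811 0.24593721 0.29797013] [ 0.41777127  0.90855167 -0.00101287]
[[398.2221871  258.52096981]] [[255.72729997 276.7721859 ]]
```

View pics/w1.png

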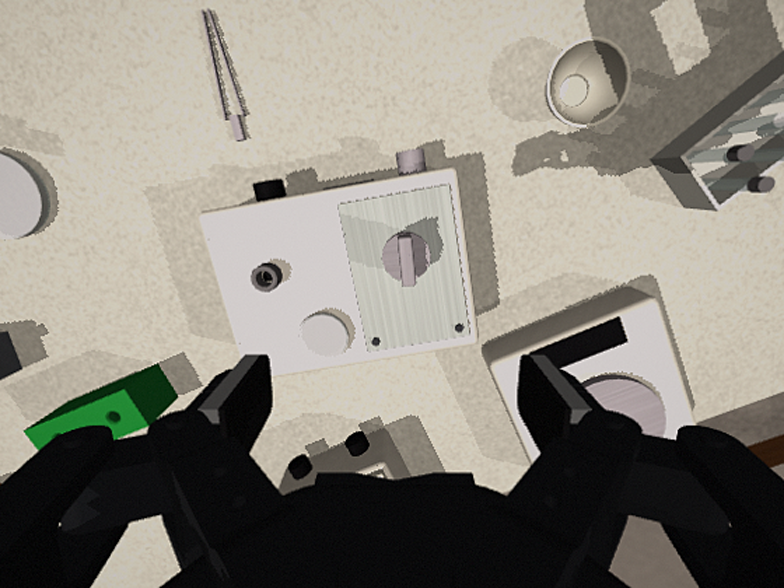

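The wrist view (1.4x) shows the knob at (405,258) with its wing near-vertical in the picture, the button collar at (266,277), and the small dish at (326,333).

```bash
python3 - <<'E'
from h import *
import pickle
w,q,_=pickle.load(open("s1.pkl","rb"))
im=w["color"][:,:,::-1]
a=cv2.resize(im[155:215,260:320],(480,480),interpolation=cv2.INTER_CUBIC)
b=cv2.resize(im[182:212,175:205],(320,320),interpolation=cv2.INTER_CUBIC)
b=cv2.copyMakeBorder(b,0,160,0,0,cv2.BORDER_CONSTANT)
cv2.imwrite("pics/w1c.png",np.hstack([a,b]))
E
```

```text
(no output)
```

View pics/w1c.png

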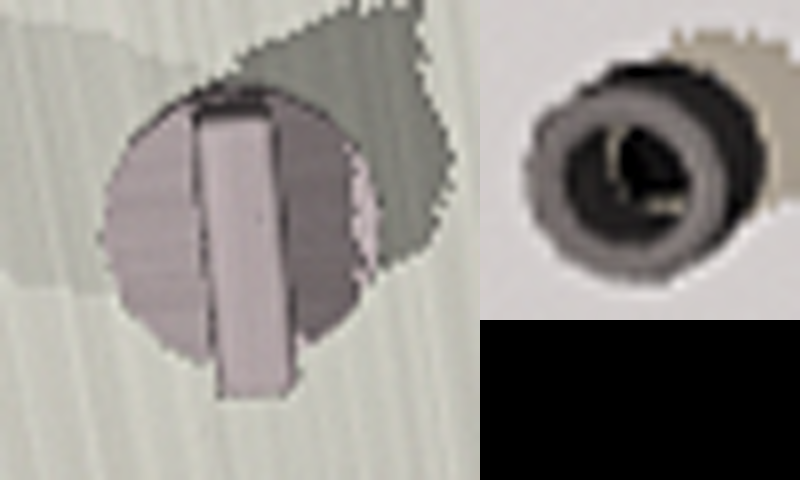

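Crop (8x): the wing top's corners are at about (197,120), (270,115), (293,397) and (218,397). The collar mouth centre is at about (627,182) in the 10.67x panel.

```bash
python3 - <<'E'
from h import *
import pickle
w,q,st=pickle.load(open("s1.pkl","rb"))
P=np.array([onz(w,((x+.5)/8+259.5,(y+.5)/8+154.5),.136) for x,y in[(197,120),(270,115),(293,397),(218,397)]])
k=P.mean(0);d=P[2]+P[3]-P[0]-P[1];print("knob",k,"wing ang",np.arctan2(d[1],d[0]),np.linalg.norm(d)/2)
print("flange",onz(w,(241.5/8+259.5,225.5/8+154.5),.112))
c=onz(w,((147+.5)/10.667+174.5,(182.5)/10.667+181.5),.098);print("collar",c)
v=k-c;print("dist",np.hypot(*v[:2]),"unit yaw",np.arctan2(-v[0],v[1]))
tr=Rn.from_quat(st["tool_rot"]).as_matrix();print("tool yaw",np.arctan2(tr[1,0],tr[0,0]),"shift",tr.T@(k-st["tcp_pos"])*1e3,"zaxis",tr[:,2])
# unit corners from wrist 1.4x clicks
C=np.array([onz(w,(x/1.4,y/1.4),.08)[:2] for x,y in[(203,213),(455,170),(476,341),(240,376)]]);print(C,C.mean(0))
E
```

```text
knob [0.58429145 0.2559028  0.136     ] wing ang -0.34419892356441445 0.04156655349436252
flange [0.58364304 0.25629671 0.112     ]
collar [0.5501485  0.12611797 0.098     ]
dist 0.13420075268438553 unit yaw -0.25724482317259034
tool yaw 1.139805217760718 shift [ 10.8323027   -0.58740166 161.95949781] zaxis [-7.92787078e-04 -7.50276457e-04 -9.99999404e-01]
[[0.47318661 0.09833278]
 [0.53561104 0.32838556]
 [0.69989427 0.28405655]
 [0.6334977  0.04482833]] [0.5855474  0.18890081]
```

Request:
servo_tool([
  [11, -0.5, 20, 0, 0, -5],
  [11, -0.5, 70, 0, 0, -5],
  [11, -0.5, 115, 0, 0, -5],
  [11, -0.5, 140, 0, 0, -5],
  [11, -0.5, 150, 0, 0, -5],
  [11, -0.5, 150, 0, 0, -5],
], gripper=50)

```text
t: 3.5
tcp_pos: [0.5848, 0.2571, 0.1484]
tool_rot: [0.817, 0.576, -0.0, 0.0]
force: [0.0, -0.0, 0.3]
finger_gap: 0.584
```

```bash
cat > st.py <<'E'
from h import *
import sys
s=sense();tr=Rn.from_quat(s["tool_rot"]).as_matrix()
print("t",s["t"],"tcp",s["tcp_pos"].round(4),"yaw",np.arctan2(tr[1,0],tr[0,0]).round(4),"z",tr[:,2].round(4),"F",np.round(s["force"],1),"gap",round(s["finger_gap"]*85.4,1),"q",s["q"].round(2))
if len(sys.argv)>3:
    print("shift to target",(tr.T@(np.array(sys.argv[1:4],float)-s["tcp_pos"])*1e3).round(1))
E
python3 st.py .5843 .2559 .118
```

```text
t 3.5 tcp [0.5848 0.2571 0.1484] yaw 1.2281 z [-1.e-04 -1.e-04 -1.e+00] F [ 0.  -0.   0.3] gap 49.8 q [ 0.24  0.6   1.44 -0.    1.1  -0.99]
shift to target [-1.3 -0.1 30.4]
```

Request:
servo_tool([
  [-1, 0, 20, 0, 0, 0],
  [-1, 0, 30, 0, 0, 0],
  [-1, 0, 30, 0, 0, 0],
])

```text
t: 3.88
tcp_pos: [0.5844, 0.257, 0.1184]
tool_rot: [0.817, 0.577, -0.0, -0.0]
force: [0.0, 0.0, -0.6]
finger_gap: 0.584
```

Request:
servo_tool([
  [0, 0, 0, 0, 0, 0],
  [0, 0, 0, 0, 0, 0],
  [0, 0, 0, 0, 0, 0],
  [0, 0, 0, 0, 0, 0],
  [0, 0, 0, 0, 0, 0],
  [0, 0, 0, 0, 0, 0],
], gripper=0, newtons=60)

```text
t: 4.62
tcp_pos: [0.5843, 0.2571, 0.1181]
tool_rot: [0.817, 0.577, -0.0, -0.0]
force: [-0.2, -0.5, 0.1]
finger_gap: 0.003
```

```bash
python3 st.py
```

```text
t 4.625 tcp [0.5843 0.2571 0.1181] yaw 1.2295 z [-1.e-04 -0.e+00 -1.e+00] F [-0.2 -0.5  0.1] gap 0.2 q [ 0.24  0.64  1.47 -0.    1.03 -0.99]
```

```bash
python3 - <<'E'
from h import *
w=snapshot("wrist"); c=snapshot("scene")
a=cv2.resize(w["color"][100:340,150:410,::-1],(520,480),interpolation=cv2.INTER_CUBIC)
b=cv2.resize(c["color"][180:280,340:450,::-1],(264,240),interpolation=cv2.INTER_CUBIC)
b=cv2.copyMakeBorder(b,0,240,0,0,cv2.BORDER_CONSTANT)
cv2.imwrite("pics/w2.png",np.hstack([a,b]))
E
```

```text
(no output)
```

View pics/w2.png

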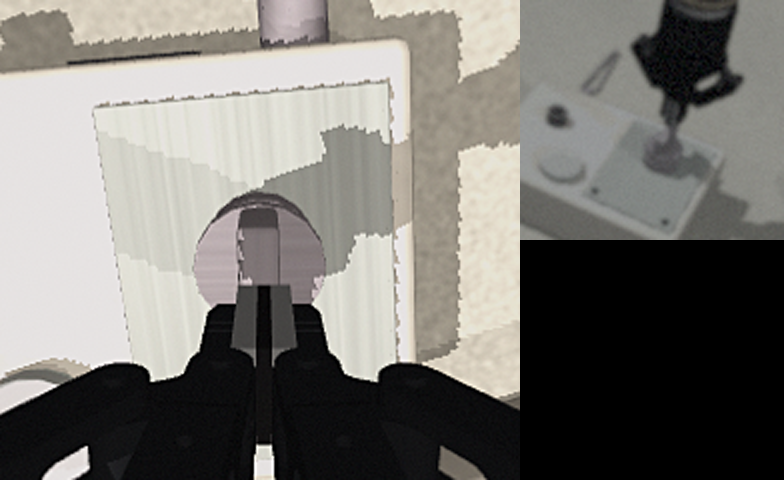

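The crop shows the wing (238–280, 208–285) with the shut fingertips at about (262,290) apparently past or over the wing. I'll check by projection.

```bash
python3 - <<'E'
from h import *
w=snapshot("wrist"); s=sense(); tr=Rn.from_quat(s["tool_rot"]).as_matrix();p=s["tcp_pos"]
f=lambda X:((proj(w,X)-[150,100])*2).round(0).tolist()
print("tcp",f(p),"pads back 19",f(p-tr[:,2]*.019))
k=np.array([.5843,.2559,.136]);d=np.array([np.cos(-.344),np.sin(-.344),0]);n=np.array([-d[1],d[0],0])
for dz in(0,-.005,-.009):
  print(dz,"wing",[f(k+[0,0,dz]+a*.021*d+b*.006*n)[0] for a,b in[(-1,-1),(-1,1),(1,1),(1,-1)]],"flangenear",f(k+[0,0,-.024+dz]-.022*d))
print("tip corners",[f(p+a*.011*tr[:,1]+b*.006*tr[:,0])[0] for a in(-1,1) for b in (-1,1)],s["finger_gap"],s["force"])
c=-np.array(w["R"]).T@w["t"];print("cam in tool",tr.T@(c-p))
E
```

```text
tcp [[262.0, 273.0]] pads back 19 [[262.0, 297.0]]
0 wing [[237.0, 227.0], [280.0, 227.0], [278.0, 362.0], [238.0, 362.0]] flangenear [[259.0, 203.0]]
-0.005 wing [[238.0, 222.0], [279.0, 222.0], [278.0, 354.0], [239.0, 354.0]] flangenear [[259.0, 199.0]]
-0.009 wing [[238.0, 218.0], [279.0, 219.0], [278.0, 348.0], [239.0, 348.0]] flangenear [[259.0, 196.0]]
tip corners [[243.0, 240.0], [281.0, 240.0], [244.0, 305.0], [281.0, 305.0]] -0.002053781444000298 [-0.46793863  0.71116398 -0.68022544]
cam in tool [-7.71491084e-06 -6.67765780e-02 -1.75631123e-01]
```

```bash
python3 - <<'E'
from h import *
c=snapshot("scene");t=snapshot("top");s=sense();p=s["tcp_pos"]
k=np.array([.5843,.2559,.136])
X=np.array([p,k,k-[0,0,.024],[p[0],p[1],.137]])
u=proj(c,X);print(u)
im=cv2.resize(c["color"][200:260,370:440,::-1],None,fx=9,fy=9,interpolation=cv2.INTER_CUBIC)
for a,col in zip(u,[(0,0,255),(0,255,0),(255,0,0),(0,255,255)]): cv2.circle(im,tuple(((a-[370,200]+.5)*9).astype(int)),4,col,-1)
cv2.imwrite("pics/s2.png",im)
E
```

```text
[[400.0948484  238.89982088]
 [400.78820845 234.1869524 ]
 [399.28298283 240.34815903]
 [401.29047948 234.0255789 ]]
```

View pics/s2.png

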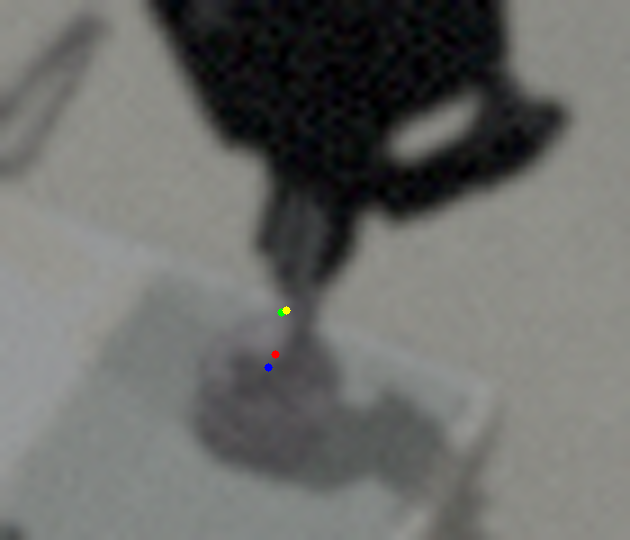

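```bash
python3 - <<'E'
from h import *
c=snapshot("scene");w=snapshot("wrist");s=sense();p=s["tcp_pos"]
tr=Rn.from_quat(s["tool_rot"]).as_matrix()
for uw,us in[((281,242.5),(403.3,232)),((281,242.5),(404,228))]:
    c1,d1=ray(w,uw);c2,d2=ray(c,us)
    A=np.stack([d1,-d2],1);x=np.linalg.lstsq(A,c2-c1,rcond=None)[0];P1,P2=c1+d1*x[0],c2+d2*x[1]
    print(P1,P2,tr.T@((P1+P2)/2-p))
for dz in (-.03,-.02,-.01,0): print(dz,[proj(w,p+tr@[0,y,dz])[0].round(1).tolist() for y in(-.011,0,.011)])
print(s["ft_torque"],s["force"])
E
```

```text
[0.57907031 0.25887028 0.1416968 ] [0.57933822 0.26113748 0.14149171] [ 0.00102845 -0.0057657  -0.02351547]
[0.57494064 0.26034325 0.15258511] [0.57496399 0.26054367 0.15256686] [ 1.90508338e-05 -9.92047300e-03 -3.44968093e-02]
-0.03 [[281.2, 237.3], [281.1, 256.5], [281.1, 275.0]]
-0.02 [[281.2, 230.9], [281.1, 249.1], [281.1, 266.7]]
-0.01 [[281.2, 225.3], [281.2, 242.5], [281.1, 259.3]]
0 [[281.2, 220.2], [281.2, 236.6], [281.1, 252.6]]
[ 0.03606451 -0.04927231 -0.03124703] [-0.04178208  0.23587009 -0.0487073 ]
```

Both cameras put the shut fingertips roughly 25–30 mm higher than the reported TCP, so the fingers closed above the wing. I'll open, go lower and close again.

Request:
servo_tool([
  [0, 0, 0, 0, 0, 0],
  [0, 0, 0, 0, 0, 0],
  [0, 0, 0, 0, 0, 0],
  [0, 0, 6, 0, 0, 0],
  [0, 0, 12, 0, 0, 0],
  [0, 0, 15, 0, 0, 0],
  [0, 0, 15, 0, 0, 0],
], gripper=45)

```text
t: 5.85
tcp_pos: [0.584, 0.257, 0.1026]
tool_rot: [0.817, 0.577, -0.0, -0.0]
force: [-0.4, 0.0, 0.0]
finger_gap: 0.527
```

Request:
servo_tool([
  [0, 0, 0, 0, 0, 0],
  [0, 0, 0, 0, 0, 0],
  [0, 0, 0, 0, 0, 0],
  [0, 0, 0, 0, 0, 0],
  [0, 0, 0, 0, 0, 0],
], gripper=0, newtons=30)

```text
t: 6.48
tcp_pos: [0.5843, 0.2571, 0.1032]
tool_rot: [0.817, 0.577, 0.0, 0.0]
force: [0.2, -0.7, -0.7]
finger_gap: -0.003
```

```bash
python3 st.py; python3 - <<'E'
from h import *
w=snapshot("wrist");save(w,"w3",(200,150,360,270),4)
E
```

```text
t 6.475 tcp [0.5843 0.2571 0.1032] yaw 1.2294 z [ 1.e-04  0.e+00 -1.e+00] F [ 0.2 -0.7 -0.7] gap -0.2 q [ 0.24  0.66  1.48  0.    1.   -0.99]
```

View pics/w3.png

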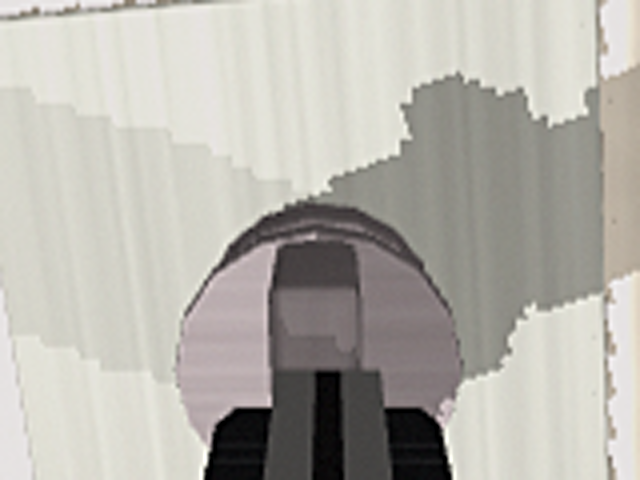

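The view shows the wing's near end still in front of and below the shut fingertips (tip row 372 of the crop). They are still above the wing, by about 5 mm if the pads' near edge is at -11 mm. I'll go lower.

Request:
servo_tool([
  [0, 0, 0, 0, 0, 0],
  [0, 0, 0, 0, 0, 0],
  [0, 0, 0, 0, 0, 0],
  [0, 0, 6, 0, 0, 0],
  [0, 0, 12, 0, 0, 0],
  [0, 0, 17, 0, 0, 0],
  [0, 0, 17, 0, 0, 0],
], gripper=45)

```text
t: 7.4
tcp_pos: [0.5838, 0.257, 0.0853]
tool_rot: [0.817, 0.577, -0.001, -0.0]
force: [-0.6, -0.2, 0.0]
finger_gap: 0.528
```

Request:
servo_tool([
  [0, 0, 0, 0, 0, 0],
  [0, 0, 0, 0, 0, 0],
  [0, 0, 0, 0, 0, 0],
  [0, 0, 0, 0, 0, 0],
  [0, 0, 0, 0, 0, 0],
], gripper=0, newtons=30)

```text
t: 8.02
tcp_pos: [0.584, 0.256, 0.0863]
tool_rot: [0.817, 0.577, -0.001, 0.0]
force: [-1.6, -5.0, 2.6]
finger_gap: 0.132
```

```bash
python3 st.py
```

```text
t 8.025 tcp [0.584  0.256  0.0863] yaw 1.2298 z [-8.0e-04 -1.8e-03 -1.0e+00] F [-1.6 -5.   2.6] gap 11.3 q [ 0.24  0.68  1.49 -0.    0.97 -0.99]
```

Gripped now (11.3 mm). Firm up the grip, centre by 1 mm and push down 8 mm.

Request:
servo_tool([
  [-1, 0, 0, 0, 0, 0],
  [-1, 0, 0, 0, 0, 0],
  [-1, 0, 2, 0, 0, 0],
  [-1, 0, 4, 0, 0, 0],
  [-1, 0, 6, 0, 0, 0],
  [-1, 0, 8, 0, 0, 0],
  [-1, 0, 8, 0, 0, 0],
  [-1, 0, 8, 0, 0, 0],
], gripper=0, newtons=80)

```text
t: 9.02
tcp_pos: [0.584, 0.256, 0.0785]
tool_rot: [0.817, 0.577, -0.0, 0.0]
force: [-2.3, -4.8, 6.0]
finger_gap: 0.112
```

```bash
python3 st.py
```

```text
t 9.025 tcp [0.584  0.256  0.0785] yaw 1.2296 z [ 0.e+00 -3.e-04 -1.e+00] F [-2.3 -4.8  6. ] gap 9.6 q [ 0.24  0.69  1.5  -0.    0.95 -0.99]
```

Request:
servo_tool([
  [-1, 0, 0.4, 0, 0, 4],
  [-1, 0, 0.4, 0, 0, 10],
  [-1, 0, 0.4, 0, 0, 16],
  [-1, 0, 0.4, 0, 0, 22],
  [-1, 0, 0.4, 0, 0, 28],
  [-1, 0, 0.4, 0, 0, 34],
  [-1, 0, 0.4, 0, 0, 40],
  [-1, 0, 0.4, 0, 0, 40],
])

```text
t: 10.02
tcp_pos: [0.5844, 0.2563, 0.0784]
tool_rot: [0.965, 0.262, 0.001, -0.001]
force: [-1.2, -2.1, 6.3]
finger_gap: 0.112
```

```bash
python3 st.py;python3 -c "
from h import *;print(sense()['ft_torque'])"
```

```text
t 10.025 tcp [0.5844 0.2563 0.0784] yaw 0.5301 z [ 0.0019  0.0018 -1.    ] F [-1.2 -2.1  6.3] gap 9.6 q [ 0.24  0.69  1.5   0.    0.95 -0.29]
[-0.35877441  0.2805252  -0.09360925]
```

Request:
servo_tool([
  [0, 0, 0, 0, 0, 6],
  [0, 0, 0, 0, 0, 12],
  [0, 0, 0, 0, 0, 18],
  [0, 0, 0, 0, 0, 24],
  [0, 0, 0, 0, 0, 30],
  [0, 0, 0, 0, 0, 36],
  [0, 0, 0, 0, 0, 42],
  [0, 0, 0, 0, 0, 47],
  [0, 0, 0, 0, 0, 47],
  [0, 0, 0, 0, 0, 47],
])

```text
t: 11.28
tcp_pos: [0.5849, 0.2562, 0.0786]
tool_rot: [0.99, -0.144, 0.001, -0.001]
force: [-1.4, -1.9, 6.3]
finger_gap: 0.117
```

```bash
python3 st.py;python3 -c "
from h import *;print(sense()['ft_torque'])"
```

```text
t 11.275 tcp [0.5849 0.2562 0.0786] yaw -0.2892 z [ 0.003   0.0017 -1.    ] F [-1.4 -1.9  6.3] gap 10.0 q [0.24 0.69 1.5  0.   0.95 0.53]
[-0.41106023  0.1436999   0.02132037]
```

Request:
servo_tool([
  [0, 0, 0, 0, 0, 0],
  [0, 0, 0, 0, 0, 0],
  [0, 0, 0, 0, 0, 0],
  [0, 0, -40, 0, 0, 0],
  [0, 0, -90, 0, 0, 0],
  [0, 0, -145, 0, 0, 0],
  [0, 0, -190, 0, 0, 0],
  [0, 0, -190, 0, 0, 0],
], gripper=45)

```text
t: 12.28
tcp_pos: [0.5864, 0.2562, 0.2726]
tool_rot: [0.99, -0.144, 0.005, -0.002]
force: [0.3, -0.3, 0.2]
finger_gap: 0.525
```

```bash
python3 st.py .50 -.261 .27; python3 - <<'E'
from h import *
w=snapshot("wrist");save(w,"w4",k=1.4)
p=proj(w,[.5843,.2559,.130])[0];print(p*1.4)
E
```

```text
t 12.275 tcp [0.5864 0.2562 0.2726] yaw -0.2889 z [ 0.01    0.003  -0.9999] F [ 0.3 -0.3  0.2] gap 44.8 q [0.24 0.47 1.31 0.   1.35 0.53]
shift to target [6.450e+01 5.205e+02 2.000e-01]
[390.19104949 269.37362292]
```

View pics/w4.png

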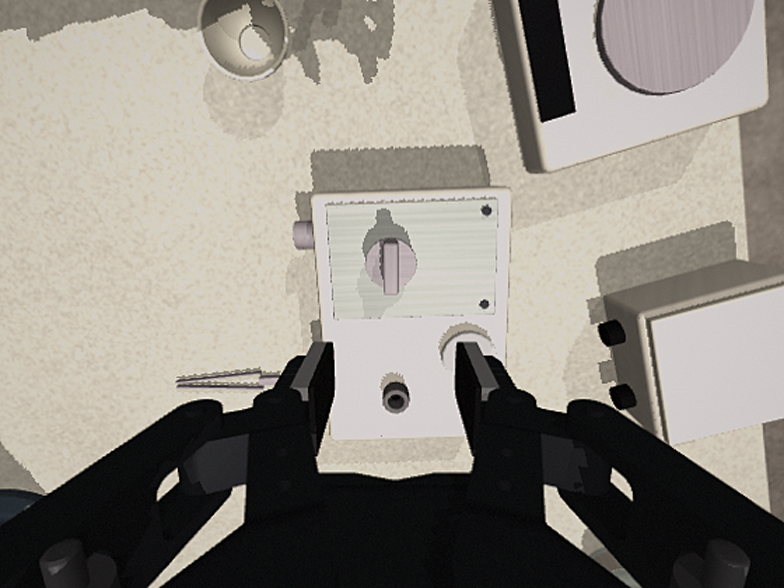

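The knob's wing now lies along the unit's y, at (390,265), fully turned, and the collar is at (396,397). Next I go over the stand.

Request:
servo_tool([
  [6, 55, 0, -0.3, -0.5, 0],
  [12, 112, 0, -0.3, -0.5, 0],
  [18, 170, 0, -0.3, -0.5, 0],
  [24, 230, 0, -0.3, -0.5, 0],
  [30, 290, 0, -0.3, -0.5, 0],
  [36, 350, 0, -0.3, -0.5, 0],
  [42, 410, 0, -0.3, -0.5, 0],
  [47, 455, 0, -0.3, -0.5, 0],
  [47, 462, 0, -0.3, -0.5, 0],
  [47, 462, 0, -0.3, -0.5, 0],
])

```text
t: 13.58
tcp_pos: [0.4962, -0.2004, 0.2662]
tool_rot: [0.989, -0.145, -0.006, 0.001]
force: [-0.1, 0.2, -0.4]
finger_gap: 0.532
```

```bash
python3 st.py; python3 - <<'E'
from h import *
import pickle
w=snapshot("wrist");pickle.dump((w,sense()),open("s5.pkl","wb"))
u=np.array([proj(w,x)[0] for x in([.501,-.261,.127],[.482,-.328,.11])]);print(u)
c=u.mean(0).astype(int);x0,y0=max(0,c[0]-75),max(0,c[1]-55)
print(x0,y0);save(w,"w5",(x0,y0,x0+150,y0+112),5.3)
E
```

```text
t 13.575 tcp [ 0.4962 -0.2004  0.2662] yaw -0.2901 z [-1.240e-02  1.000e-04 -9.999e-01] F [-0.1  0.2 -0.4] gap 45.4 q [-0.59  0.33  1.56 -0.01  1.25 -0.3 ]
[[302.21721455 239.68373216]
 [301.16699444 286.40014882]]
226 208
```

View pics/w5.png

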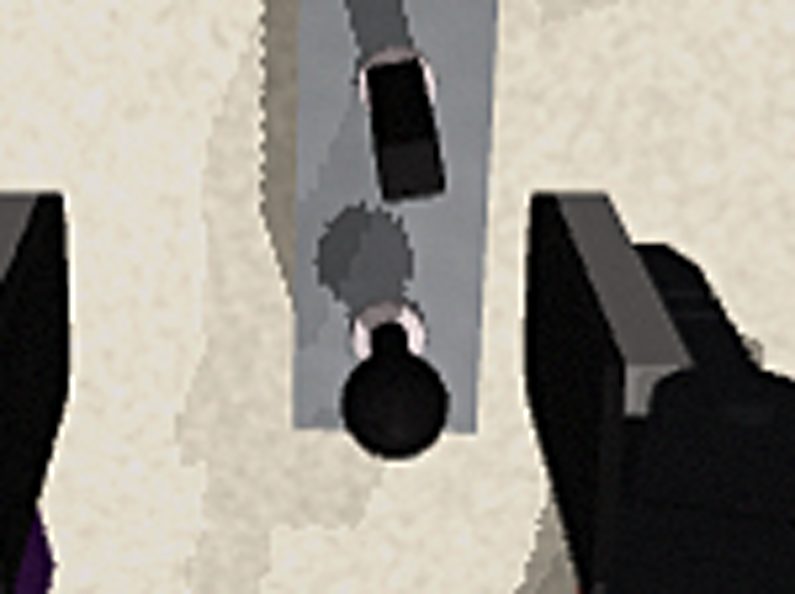

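The view shows the probe's black square handle: top face with corners at about (383,142), (438,137), (445,190) and (388,200), steel collar at (398,75). The ball pestle is at (395,405), well clear.

```bash
python3 - <<'E'
from h import *
import pickle
w,s=pickle.load(open("s5.pkl","rb"))
f=lambda x,y,z:onz(w,((x+.5)/5.3+225.5,(y+.5)/5.3+207.5),z)
P=np.array([f(x,y,.127) for x,y in[(383,142),(438,137),(445,190),(388,200)]]);c=P.mean(0)
e1=P[1]-P[0]+P[2]-P[3];e2=P[3]-P[0]+P[2]-P[1]
print(P.round(4).tolist(),"top",c,"edge ang",np.arctan2(e1[1],e1[0]),np.arctan2(e2[1],e2[0])+np.pi/2,np.linalg.norm(e1)/2,np.linalg.norm(e2)/2)
# stand yaw and holes: stand top far edge corners at -y end, left edge line
a=f(295,428,.065);b=f(476,432,.065);print("stand end",a,b,np.linalg.norm(a-b))
m=(a+b)/2;x=(b-a)/np.linalg.norm(b-a);y=np.array([-x[1],x[0],0]);print("yaw",np.arctan2(x[1],x[0]),"holes",m+y*.03,m+y*.1)
tr=Rn.from_quat(s["tool_rot"]).as_matrix()
for yaw in (np.arctan2(e1[1],e1[0]),):
    g=np.array([[np.cos(yaw),np.sin(yaw),0],[np.sin(yaw),-np.cos(yaw),0],[0,0,-1]]).T.T
    g=np.column_stack([[np.cos(yaw),np.sin(yaw),0],[np.sin(yaw),-np.cos(yaw),0],[0,0,-1]])
    print("rotvec deg",np.degrees(Rn.from_matrix(tr.T@g).as_rotvec()),"shift",tr.T@(np.r_[c[:2],.127]-s["tcp_pos"])*1e3)
E
```

```text
[[0.498, -0.2534, 0.127], [0.5096, -0.2556, 0.127], [0.5078, -0.2678, 0.127], [0.4954, -0.2666, 0.127]] top [ 0.50269373 -0.26085086  0.127     ] edge ang -0.14169929919861948 -0.16933535852730164 0.012169809265266575 0.012872433920266711
stand end [ 0.4489411  -0.34901799  0.065     ] [ 0.49568823 -0.36382625  0.065     ] 0.04903650773637563
yaw -0.30677355839102555 holes [ 0.48137419 -0.32782273  0.065     ] [ 0.5025131  -0.26109083  0.065     ]
rotvec deg [ 0.1595442   0.662297   -8.42640656] shift [ 24.94809012  56.32881335 139.4653099 ]
```

Request:
servo_tool([
  [12, 28, 0, 0.1, 0.6, -5],
  [25, 56, 0, 0.1, 0.6, -7.5],
  [25, 56, 50, 0.1, 0.6, -7.5],
  [25, 56, 100, 0.1, 0.6, -7.5],
  [25, 56, 130, 0.1, 0.6, -7.5],
  [25, 56, 135, 0.1, 0.6, -7.5],
  [25, 56, 135, 0.1, 0.6, -7.5],
])

```text
t: 14.5
tcp_pos: [0.5045, -0.2614, 0.1333]
tool_rot: [0.997, -0.078, 0.001, 0.002]
force: [1.0, -0.1, 0.3]
finger_gap: 0.525
```

```bash
python3 st.py .5026 -.261 .056
```

```text
t 14.5 tcp [ 0.5045 -0.2614  0.1333] yaw -0.1565 z [ 0.0014 -0.0034 -1.    ] F [ 1.  -0.1  0.3] gap 44.8 q [-0.67  0.53  1.64 -0.    0.96 -0.52]
shift to target [-2.1 -0.3 77.3]
```

Request:
servo_tool([
  [-2, 0, 25, 0.2, -0.1, 0],
  [-2, 0, 50, 0.2, -0.1, 0],
  [-2, 0, 70, 0.2, -0.1, 0],
  [-2, 0, 77, 0.2, -0.1, 0],
  [-2, 0, 77, 0.2, -0.1, 0],
])

```text
t: 15.12
tcp_pos: [0.5026, -0.2624, 0.0567]
tool_rot: [0.997, -0.079, 0.0, 0.0]
force: [-0.5, -0.1, -0.5]
finger_gap: 0.531
```

Request:
servo_tool([
  [0, 0, 0, 0, 0, 0],
  [0, 0, 0, 0, 0, 0],
  [0, 0, 0, 0, 0, 0],
  [0, 0, 0, 0, 0, 0],
  [0, 0, 0, 0, 0, 0],
], gripper=0, newtons=50)

```text
t: 15.75
tcp_pos: [0.5025, -0.2625, 0.0568]
tool_rot: [0.997, -0.079, 0.001, 0.0]
force: [-1.0, 0.8, 6.7]
finger_gap: 0.161
```

```bash
python3 st.py
```

```text
t 15.75 tcp [ 0.5025 -0.2625  0.0568] yaw -0.1581 z [ 1.2e-03 -5.0e-04 -1.0e+00] F [-1.   0.8  6.7] gap 13.7 q [-0.68  0.65  1.7   0.    0.79 -0.52]
```

Request:
servo_tool([
  [0, 0, -20, 0, 0, 0],
  [0, 0, -60, 0, 0, 0],
  [0, 0, -105, 0, 0, 0],
  [0, 0, -140, 0, 0, 0],
  [-1, -30, -150, 0, 0, 0],
  [-3, -80, -150, 0, 0, 0],
  [-5, -135, -150, 0, 0, 0],
  [-7, -190, -150, 0, 0, 0],
  [-9, -245, -150, 0, 0, 0],
  [-11, -300, -150, 0, 0, 0],
])

```text
t: 17.0
tcp_pos: [0.538, 0.0375, 0.2058]
tool_rot: [0.997, -0.079, -0.0, -0.0]
force: [0.1, -0.3, 0.1]
finger_gap: 0.153
```

```bash
python3 st.py .550 .1248 .175
```

```text
t 17.0 tcp [0.538  0.0375 0.2058] yaw -0.1583 z [-6.e-04  5.e-04 -1.e+00] F [ 0.1 -0.3  0.1] gap 13.1 q [-0.14  0.4   1.64  0.    1.1   0.02]
shift to target [ -1.9 -88.1  30.9]
```

Request:
servo_tool([
  [-1, -45, 0, 0, 0, 0],
  [-2, -80, 5, 0, 0, 0],
  [-2, -88, 15, 0, 0, 0],
  [-2, -88, 28, 0, 0, 0],
  [-2, -88, 31, 0, 0, 0],
  [-2, -88, 31, 0, 0, 0],
])

```text
t: 17.75
tcp_pos: [0.5499, 0.1218, 0.1745]
tool_rot: [0.997, -0.08, -0.001, -0.0]
force: [0.0, -0.4, -0.1]
finger_gap: 0.157
```

```bash
python3 st.py .550 .1248 .175; python3 - <<'E'
from h import *
import pickle
S={n:snapshot(n) for n in("scene","wrist","top")};S["st"]=sense();pickle.dump(S,open("s6.pkl","wb"))
w=S["wrist"];c=S["scene"]
u=proj(w,[.5501,.1261,.11])[0].astype(int);v=proj(c,[.5501,.1261,.11])[0].astype(int);print(u,v)
a=cv2.resize(w["color"][u[1]-50:u[1]+50,u[0]-40:u[0]+40,::-1],(400,500),interpolation=cv2.INTER_CUBIC)
b=cv2.resize(c["color"][v[1]-25:v[1]+25,v[0]-20:v[0]+20,::-1],(400,500),interpolation=cv2.INTER_CUBIC)
cv2.imwrite("pics/w6.png",np.hstack([a,b]))
E
```

```text
t 17.75 tcp [0.5499 0.1218 0.1745] yaw -0.1598 z [-1.6e-03  4.0e-04 -1.0e+00] F [ 0.  -0.4 -0.1] gap 13.4 q [0.02 0.47 1.61 0.   1.06 0.18]
shift to target [-0.3 -2.9 -0.5]
[280 204] [355 222]
```

View pics/w6.png

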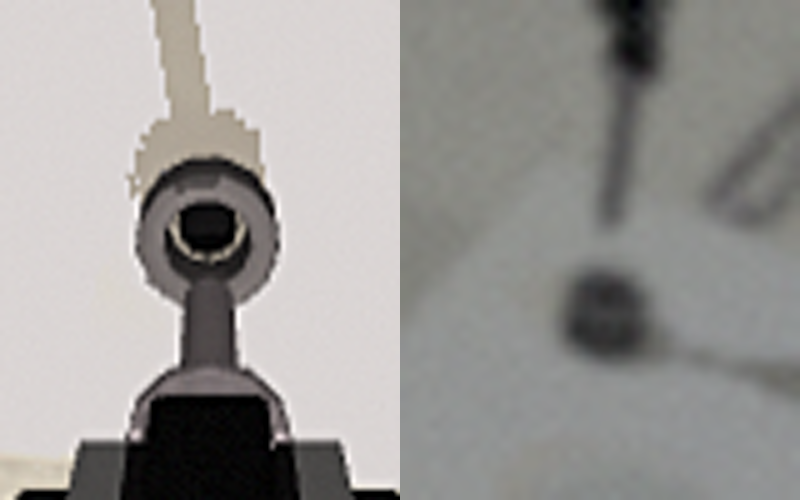

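The left panel (wrist, 5x) shows the collar mouth centred at about (207,235), with the probe tip's near edge at (209,283). The right panel (scene, 10x) shows the tip at (610,222) above the collar at (605,305).

```bash
python3 - <<'E'
from h import *
import pickle
S=pickle.load(open("s6.pkl","rb"));w,c,s=S["wrist"],S["scene"],S["st"];p=s["tcp_pos"];tr=Rn.from_quat(s["tool_rot"]).as_matrix()
W=lambda x,y:((x+.5)/5+239.5,(y+.5)/5+153.5);C=lambda x,y:((x+.5)/10+334.5,(y+.5)/10+196.5)
m=onz(w,W(207,234),.098);print("collar wrist",m)
v=proj(c,m)[0];print("collar in scene crop",((v+.5-[335,197])*10),"expect ~ (603,290)-400")
c1,d1=ray(w,W(209,309));c2,d2=ray(c,C(209,218))
x=np.linalg.lstsq(np.stack([d1,-d2],1),c2-c1,rcond=None)[0];P1,P2=c1+d1*x[0],c2+d2*x[1];print("tri",P1,P2)
for z in(.115,.12,.125,.13):
    t=onz(w,W(209,309),z);print(z,"tip",t,"scene",((proj(c,t)[0]+.5-[335,197])*10).round(),"near edge pred",((proj(w,t-tr[:,1]*.004)[0]+.5-[240,154])*5).round(),"tool shift tip->collar",(tr.T@(m-t)*1e3).round(1))
# predicted rigid tip
t=p+[0,.0015,-.0518];print("pred",t,((proj(w,t)[0]+.5-[240,154])*5).round(), "neck",((proj(c,t)[0]+.5-[335,197])*10).round())
E
```

```text
collar wrist [0.55043731 0.12714986 0.098     ]
collar in scene crop [211.14091999 294.04785132] expect ~ (603,290)-400
tri [0.54998356 0.1219955  0.12720376] [0.55021681 0.1234363  0.12676948]
0.115 tip [0.54940235 0.11841113 0.115     ] scene [189. 243.] near edge pred [210. 287.] tool shift tip->collar [-0.4 -8.8 17. ]
0.12 tip [0.54964048 0.11987968 0.12      ] scene [195. 232.] near edge pred [210. 286.] tool shift tip->collar [-0.4 -7.3 22. ]
0.125 tip [0.54987861 0.12134823 0.125     ] scene [202. 221.] near edge pred [210. 285.] tool shift tip->collar [-0.4 -5.8 27. ]
0.13 tip [0.55011674 0.12281678 0.13      ] scene [209. 210.] near edge pred [210. 285.] tool shift tip->collar [-0.4 -4.3 32. ]
pred [0.55049786 0.12379989 0.12357302] [211. 292.] neck [209. 228.]
```

Request:
servo_tool([
  [-0.3, -4.8, 0, 0, 0, 0],
  [-0.3, -4.8, 10, 0, 0, 0],
  [-0.3, -4.8, 18, 0, 0, 0],
  [-0.3, -4.8, 20, 0, 0, 0],
  [-0.3, -4.8, 20, 0, 0, 0],
])

```text
t: 18.52
tcp_pos: [0.5504, 0.1278, 0.1546]
tool_rot: [0.997, -0.079, -0.001, -0.0]
force: [0.3, -0.2, -0.3]
finger_gap: 0.157
```

```bash
python3 st.py; python3 - <<'E'
from h import *
import pickle
S={n:snapshot(n) for n in("scene","wrist")};S["st"]=sense();pickle.dump(S,open("s7.pkl","wb"))
w=S["wrist"];c=S["scene"]
u=proj(w,[.5501,.1268,.098])[0].astype(int);v=proj(c,[.5501,.1268,.1])[0].astype(int);print(u,v)
a=cv2.resize(w["color"][u[1]-25:u[1]+25,u[0]-20:u[0]+20,::-1],(400,500),interpolation=cv2.INTER_CUBIC)
b=cv2.resize(c["color"][v[1]-20:v[1]+20,v[0]-16:v[0]+16,::-1],(400,500),interpolation=cv2.INTER_CUBIC)
cv2.imwrite("pics/w7.png",np.hstack([a,b]))
E
```

```text
t 18.525 tcp [0.5504 0.1278 0.1546] yaw -0.158 z [-1.2e-03  6.0e-04 -1.0e+00] F [ 0.3 -0.2 -0.3] gap 13.4 q [0.03 0.5  1.63 0.   1.01 0.19]
[281 213] [355 225]
```

View pics/w7.png

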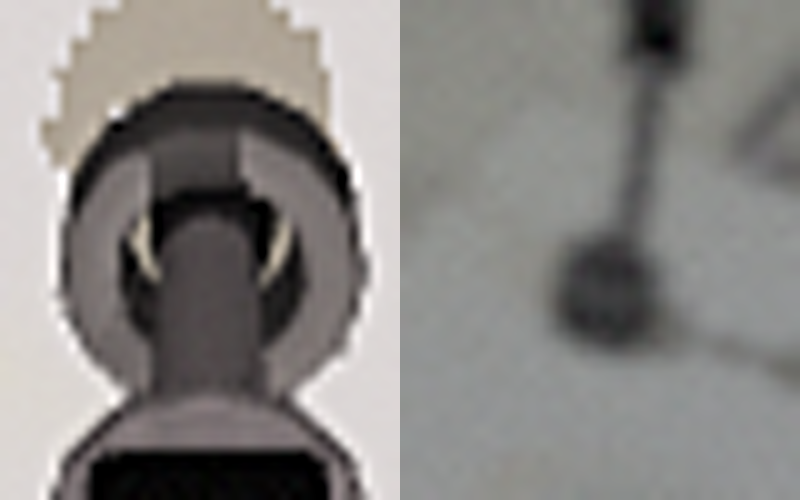

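The wrist panel (10x) shows the tip's near edge at about (209,208), width 98 px. The mouth's hole is centred at about (212,273), so the tip is too far toward the camera.

```bash
python3 - <<'E'
from h import *
import pickle
S=pickle.load(open("s7.pkl","rb"));w,s=S["wrist"],S["st"];p=s["tcp_pos"];tr=Rn.from_quat(s["tool_rot"]).as_matrix()
u=proj(w,[.5501,.1268,.098])[0].astype(int)
f=lambda x,y,z:onz(w,((x+.5)/10+u[0]-20.5,(y+.5)/10+u[1]-25.5),z)
ring=[(68,260),(360,260),(122,262),(303,262),(200,188)]
E=proj(w,[[.5502+r*np.cos(a),.1268+r*np.sin(a),.098] for r in(.0075,.013) for a in np.linspace(0,2*np.pi,40)])
e=(E-u+[20,25]+.5)*10
print("pred hole bbox",e[:40].min(0),e[:40].max(0),"outer",e[40:].min(0),e[40:].max(0), "meas hole x122-303 y188-?, outer x68-360 y~130-405")
for z in(.100,.1025,.105):
    t=f(209,208,z)+tr[:,1]*.004;print(z,t)
print("rigid",p+[0,.0015,-.0518])
E
```

```text
pred hole bbox [118.68754594 172.0893282 ] [300.25778917 346.60929692] outer [ 52.12230371 106.65307392] [366.92941186 409.20353468] meas hole x122-303 y188-?, outer x68-360 y~130-405
0.1 [0.55035973 0.12773727 0.09999773]
0.1025 [0.55046683 0.12840735 0.10249773]
0.105 [0.55057393 0.12907743 0.10499773]
rigid [0.55070185 0.12936795 0.10326289]
```

Request:
servo_tool([
  [0.4, 3.3, 0, 0, 0, 0],
  [0.4, 3.3, 0, 0, 0, 0],
  [0.4, 3.3, 6, 0, 0, 0],
  [0.4, 3.3, 12, 0, 0, 0],
  [0.4, 3.3, 12, 0, 0, 0],
])

```text
t: 19.25
tcp_pos: [0.5497, 0.1245, 0.1421]
tool_rot: [0.997, -0.079, -0.001, -0.0]
force: [1.6, 0.4, -0.6]
finger_gap: 0.155
```

```bash
python3 st.py
```

```text
t 19.25 tcp [0.5497 0.1245 0.1421] yaw -0.158 z [-2.3e-03  5.0e-04 -1.0e+00] F [ 1.6  0.4 -0.6] gap 13.2 q [0.02 0.52 1.64 0.   0.98 0.18]
```

Request:
servo_tool([
  [0, 0, 4, 0, 0, 0],
  [0, 0, 7, 0, 0, 0],
  [0, 0, 9, 0, 0, 0],
  [0, 0, 10, 0, 0, 0],
  [0, 0, 10, 0, 0, 0],
  [0, 0, 10, 0, 0, 0],
])

```text
t: 20.0
tcp_pos: [0.5506, 0.1246, 0.1333]
tool_rot: [0.997, -0.079, 0.0, -0.0]
force: [-0.6, 0.2, 4.4]
finger_gap: 0.158
```

```bash
python3 st.py
```

```text
t 20.0 tcp [0.5506 0.1246 0.1333] yaw -0.1581 z [ 2.e-04  6.e-04 -1.e+00] F [-0.6  0.2  4.4] gap 13.5 q [0.02 0.53 1.65 0.   0.96 0.18]
```

Request:
servo_tool([
  [0, 0, 1, 0, 0, 0],
  [0, 0, 2, 0, 0, 0],
  [0, 0, 2, 0, 0, 0],
  [0, 0, 2, 0, 0, 0],
])

```text
t: 20.5
tcp_pos: [0.5508, 0.1246, 0.1324]
tool_rot: [0.997, -0.079, 0.0, -0.0]
force: [-2.2, 0.1, 10.4]
finger_gap: 0.152
```

```bash
python3 st.py
```

```text
t 20.5 tcp [0.5508 0.1246 0.1324] yaw -0.158 z [ 8.e-04  6.e-04 -1.e+00] F [-2.2  0.1 10.4] gap 13.0 q [0.02 0.53 1.65 0.   0.96 0.18]
```

Button bottomed (10 N, z stalled). Retract and return.

Request:
servo_tool([
  [0, 0, -20, 0, 0, 0],
  [0, 0, -60, 0, 0, 0],
  [1, 30, -75, 0, 0, 0],
  [3, 85, -75, 0, 0, 0],
  [5, 140, -75, 0, 0, 0],
  [7, 195, -75, 0, 0, 0],
  [9, 250, -75, 0, 0, 0],
  [11, 305, -75, 0, 0, 0],
  [13, 360, -75, 0, 0, 0],
  [13, 388, -75, 0, 0, 0],
])

```text
t: 21.75
tcp_pos: [0.5015, -0.2637, 0.2049]
tool_rot: [0.997, -0.08, -0.0, -0.0]
force: [0.3, 0.4, -0.5]
finger_gap: 0.153
```

Request:
servo_tool([
  [0, 0, 0, 0, 0, 0],
  [0, 0, 0, 0, 0, 0],
])

```text
t: 22.0
tcp_pos: [0.5017, -0.2596, 0.2051]
tool_rot: [0.997, -0.079, -0.001, -0.001]
force: [-0.1, 0.7, -0.1]
finger_gap: 0.158
```

```bash
python3 st.py .5025 -.2625 .127
```

```text
t 22.0 tcp [ 0.5017 -0.2596  0.2051] yaw -0.158 z [-0.0017  0.0022 -1.    ] F [-0.1  0.7 -0.1] gap 13.5 q [-0.68  0.44  1.58  0.    1.13 -0.52]
shift to target [ 1.4  2.9 78.1]
```

Request:
servo_tool([
  [1.4, 2.9, 30, 0, 0, 0],
  [1.4, 2.9, 60, 0, 0, 0],
  [1.4, 2.9, 75, 0, 0, 0],
  [1.4, 2.9, 78, 0, 0, 0],
  [1.4, 2.9, 78, 0, 0, 0],
  [1.4, 2.9, 78, 0, 0, 0],
])

```text
t: 22.75
tcp_pos: [0.5038, -0.2642, 0.1289]
tool_rot: [0.997, -0.079, 0.001, 0.0]
force: [-0.4, -0.4, -0.4]
finger_gap: 0.158
```

```bash
python3 st.py .5025 -.2625 .108
```

```text
t 22.75 tcp [ 0.5038 -0.2642  0.1289] yaw -0.1578 z [ 1.3e-03 -8.0e-04 -1.0e+00] F [-0.4 -0.4 -0.4] gap 13.5 q [-0.68  0.54  1.64  0.    0.95 -0.52]
shift to target [-1.6 -1.4 20.9]
```

Request:
servo_tool([
  [-1.3, -1.2, 0, 0, 0, 0],
  [-1.3, -1.2, 6, 0, 0, 0],
  [-1.3, -1.2, 14, 0, 0, 0],
  [-1.3, -1.2, 21, 0, 0, 0],
  [-1.3, -1.2, 21, 0, 0, 0],
])

```text
t: 23.38
tcp_pos: [0.5014, -0.2619, 0.1058]
tool_rot: [0.997, -0.079, -0.001, -0.001]
force: [-0.0, -0.5, -1.2]
finger_gap: 0.154
```

```bash
python3 st.py .5025 -.2625 .057
```

```text
t 23.375 tcp [ 0.5014 -0.2619  0.1058] yaw -0.1581 z [-0.0021  0.0019 -1.    ] F [-0.  -0.5 -1.2] gap 13.2 q [-0.68  0.57  1.67  0.    0.9  -0.52]
shift to target [ 1.3  0.5 48.8]
```

Request:
servo_tool([
  [0.7, 0.4, 10, 0, 0, 0],
  [0.7, 0.4, 24, 0, 0, 0],
  [0.7, 0.4, 38, 0, 0, 0],
  [0.7, 0.4, 45, 0, 0, 0],
  [0.7, 0.4, 47, 0, 0, 0],
  [0.7, 0.4, 47, 0, 0, 0],
])

```text
t: 24.12
tcp_pos: [0.5027, -0.2629, 0.0598]
tool_rot: [0.997, -0.079, -0.0, -0.0]
force: [0.4, 0.7, -0.5]
finger_gap: 0.152
```

```bash
python3 st.py .5025 -.2625 .0565
```

```text
t 24.125 tcp [ 0.5027 -0.2629  0.0598] yaw -0.158 z [-3.e-04  5.e-04 -1.e+00] F [ 0.4  0.7 -0.5] gap 13.0 q [-0.68  0.65  1.69  0.    0.8  -0.52]
shift to target [-0.3 -0.4  3.3]
```

Request:
servo_tool([
  [0, 0, 2, 0, 0, 0],
  [0, 0, 3.5, 0, 0, 0],
  [0, 0, 3.5, 0, 0, 0],
])

```text
t: 24.5
tcp_pos: [0.5028, -0.263, 0.0568]
tool_rot: [0.997, -0.079, 0.0, -0.0]
force: [-0.8, 0.2, 2.9]
finger_gap: 0.157
```

Request:
servo_tool([
  [0, 0, 0, 0, 0, 0],
  [0, 0, 0, 0, 0, 0],
  [0, 0, 0, 0, 0, 0],
  [0, 0, 0, 0, 0, 0],
], gripper=45)

```text
t: 25.0
tcp_pos: [0.5026, -0.2628, 0.0562]
tool_rot: [0.997, -0.079, -0.0, -0.0]
force: [-0.2, 0.3, 0.3]
finger_gap: 0.528
```

Request:
servo_tool([
  [0, 0, -20, 0, 0, 0],
  [0, 0, -60, 0, 0, 0],
  [0, 0, -110, 0, 0, 0],
  [0, 0, -160, 0, 0, 0],
  [0, -30, -210, 0, 0, 0],
  [0, -60, -210, 0, 0, 0],
  [0, -60, -210, 0, 0, 0],
])

```text
t: 25.88
tcp_pos: [0.5121, -0.2019, 0.2671]
tool_rot: [0.997, -0.078, 0.0, -0.0]
force: [-0.9, -0.8, -0.3]
finger_gap: 0.527
```

```bash
python3 st.py; python3 - <<'E'
from h import *
import pickle
w=snapshot("wrist");sc=snapshot("scene");pickle.dump((w,sc),open("s8.pkl","wb"))
g=w["color"].max(2)
for z,name in((.127,"probe top"),):
    u=proj(w,[.5026,-.261,z])[0]; print(name,u)
    m=(g<60).astype(np.uint8);n,l,st,c=cv2.connectedComponentsWithStats(m)
    for i in range(1,n):
        if 30<st[i,4]<3000: print(st[i],c[i],onz(w,c[i],.115).round(4))
def q(P,k=14):
    return proj(w,P)
save(w,"w8",k=1.4)
E
```

```text
t 25.875 tcp [ 0.5121 -0.2019  0.2671] yaw -0.1554 z [ 2.e-04  4.e-04 -1.e+00] F [-0.9 -0.8 -0.3] gap 45.0 q [-0.58  0.35  1.53  0.    1.26 -0.42]
probe top [281.31345257 242.35248194]
[330  77  16 105 800] [337.4225  128.37875] [ 0.5817 -0.1454  0.115 ]
[355  95  11  10  83] [360.07228916  99.28915663] [ 0.6082 -0.1199  0.115 ]
[359 153   9   9  68] [363.14705882 157.04411765] [ 0.6066 -0.1801  0.115 ]
[267 193  35  14 311] [283.74598071 199.17041801] [ 0.5128 -0.2138  0.115 ]
[276 223  12  25 285] [281.63508772 235.41754386] [ 0.5036 -0.2571  0.115 ]
[149 241  28  16  57] [160.0877193  247.70175439] [ 0.3575 -0.25    0.115 ]
[263 271  20  25 352] [272.72443182 284.48295455] [ 0.4827 -0.3194  0.115 ]
[164 272   9   7  42] [167.66666667 274.76190476] [ 0.3575 -0.2861  0.115 ]
```

```bash
python3 -c "
from station import *
print(sign_off())"
```

```text
the job is handed in; nothing more can be done
None
```

I fastened the wing knob, pressed the reset button with the probe, and put the probe back upright in its own stand hole. The job is handed in at about 26 s of the 66 s allowed; no verdict is reported.

**Last checks**
- **Knob:** I pushed it about 7.8 mm down (6.3 N) and turned it about 87° clockwise, to roughly 1.6 rad. A picture after release shows the wing turned fully round. I did not measure its height after letting go. That the thread holds it down is inferred from the push force and from the turn passing 0.5 rad without jamming.
- **Button:** the press bottomed at 10.4 N with the height stalled, then I withdrew straight up. I did not check separately that the button came back out.
- **Probe:** the tip went down the hole without resistance and the collar rested at the original grasp height. After release, the handle's outline sits where an upright, seated probe should appear. The robot is clear of everything.

**What disagreed or failed**
- **Fingertip height:** the real fingertips sat about 35 mm behind the reported TCP. The first two closes therefore missed above the knob's wing, and I corrected it by going lower.
- **Collar position:** estimates of the probe tip against the button's collar differed by a few mm. I corrected this from a close wrist picture before going in.
- **Final picture:** it could not be viewed because the 12-picture limit was reached, so the last probe check is numerical only.

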